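# Find the freezer-box lid that rocks and hold it down

## Robot

A 7-joint arm with a two-finger parallel gripper is mounted at the origin on the work surface. World frame = base frame: x ahead of the robot, y to its left, z up, the work surface at z = 0. Lengths are in m, angles in rad, forces in N, time in s.
With the tool pointing down it reaches from about 0.4 to 0.9 m from the base axis. Payload 5.5 kg.
Tool frame: the origin (TCP) lies midway between the tips of the shut fingers; the grasp point (between the pads) lies 19 mm behind it (manip.grip_depth is the distance from the TCP to the grasp point, in m); z points along the fingers, x is the direction in which the jaws open and shut, and the axes are right-handed (so a half turn about z gives the same grasp; the last joint's range is limited). The gripper opens to 92 mm and grips with 3 to 60 N. Pads are 19 mm wide; open, the fingers measure 130 mm over their backs; the gripper's body (75 mm by 190 mm) begins 47 mm behind the grasp point.
Start: joints at [1.403, 0.501, -0.427, 1.55, 0.221, 1.138, -0.21], TCP at [0.271, -0.591, 0.227] pointing down, gripper open.
Joint ranges: [-2.88, 2.88], [-0.31, 2.03], [-1.54, 1.56], [0.2, 2.42], [-1.41, 4.55], [0.19, 2.02], [-2.57, 2.57]. Speed limits (rad/s): [2.57, 2.57, 3.14, 3.14, 3.14, 3.14, 3.14].

## Interface

Orientations are given as a unit quaternion [x, y, z, w].
In Python, from bench import manip, effector, viewer gives the robot as it stands. Calls block until the motion is done:
- manip.move_pose(position, orientation): joint-space move of the TCP to a pose.
- manip.servo_line(position, ori=None, vel=0.15): straight line of the TCP; ori=None keeps the orientation; vel is the mean speed in m/s.
- manip.movej(angles): joint-space move.
- effector.open_jaws() and effector.close(f_grip=None): open the fingers fully, or close them until they stop; f_grip is the grip in N (None keeps the last).
- manip.sleep(seconds).
- manip.solve_ik(position, orientation): joint angles nearest the present ones, or None.
- viewer.get_image(name): name is "scene" or "top" or "wrist"; returns the picture (420x560x3 uint8, red, green, blue); there is no depth.
- viewer.get_calibration(name): a dict with "vfov" (degrees; the focal length in pixels is half the picture's height over the tangent of half this angle, whatever the lens; pixels are square), "cx", "cy" (the principal point, pixels), "eye" and "attitude" of the camera in the world. Camera axes: x right, y down, z forward; pixel columns grow to the right and rows downward; lengths in m; the calibration is good to about 2 mm. The wrist camera is an equidistant fisheye: a pixel r from the principal point sees the ray r / f radians off the axis. A picture is of the moment at which its call begins: read the wrist's pose just before it. get_calibration takes no time and is no camera call; for the wrist camera it gives the pose at the moment of the call.
A pose or a line that the arm cannot do raises manip.PlanningError and nothing moves.
- manip.hand_in(): hands the job in, once; it reports no verdict.
Readings, each from a call of its own:
- manip.current_clock(): time.
- manip.current_q(): joint angles.
- manip.current_joint_velocities(): joint speeds.
- manip.current_tau(): joint torques, N m.
- manip.current_tool_pos(): TCP position.
- manip.current_tcp_rot(): TCP orientation.
- manip.current_force(): force on the tool from outside, world axes, zero at the start.
- manip.current_wrist_torque(): the same for the moment, N m.
- manip.current_finger_gap(): finger opening in m.
Only numpy, scipy, OpenCV 4.12 (cv2) and the standard library are available. Lean on these libraries where they do the work, as an engineer would, in place of code of your own. Each camera call takes 0.05 s, during which the arm holds its last target. There are 200 camera calls.

## Task

One of the four freezer boxes is overfull, so its lid rocks instead of sitting down on the box. With a fingertip, press the lids near one edge, one box after another, until you come to the lid that tips under your finger; then press that lid in the middle until it is flush with its box all round, and finish while still holding it down there, ready for taping, because it springs up again if let go. Leave the boxes standing where they are, lift nothing, and do not disturb the vials, caps, pen, racks and centrifuge around them.

Things in the scene. Friction and masses are not known exactly. Their poses are not given: they have to be found in the camera images.
- box_a: Freezer box, loose on the bench, one of four alike: grey-blue plastic, 76 x 76 mm, 52 mm high with lid, about 0.2 kg. Origin: centre of the underside; x, y square to the sides, z up. Three lids are fully down and rigid; the overfull box's lid stands up to 4 mm proud and rocks: 3 to 5 N some 26 mm from its middle tips it about 5 degrees, until that edge meets the box; let go, it springs back level.
- lid_a_top (a point): Centre of the flat top face of box_a's lid, x and y along its sides, z out of it. Lid 76 x 76 mm, its sides in line with the box's. Fully down, this point is 52 mm above the box's underside. The loose lid, pressed in the middle, goes down springily, is flush at about 5 N, and is rigid from there on.
- box_b: Freezer box, loose on the bench, one of four alike: grey-blue plastic, 76 x 76 mm, 52 mm high with lid, about 0.2 kg. Origin: centre of the underside; x, y square to the sides, z up. Three lids are fully down and rigid; the overfull box's lid stands up to 4 mm proud and rocks: 3 to 5 N some 26 mm from its middle tips it about 5 degrees, until that edge meets the box; let go, it springs back level.
- lid_b_top (a point): Centre of the flat top face of box_b's lid, x and y along its sides, z out of it. Lid 76 x 76 mm, its sides in line with the box's. Fully down, this point is 52 mm above the box's underside. The loose lid, pressed in the middle, goes down springily, is flush at about 5 N, and is rigid from there on.
- box_c: Freezer box, loose on the bench, one of four alike: grey-blue plastic, 76 x 76 mm, 52 mm high with lid, about 0.2 kg. Origin: centre of the underside; x, y square to the sides, z up. Three lids are fully down and rigid; the overfull box's lid stands up to 4 mm proud and rocks: 3 to 5 N some 26 mm from its middle tips it about 5 degrees, until that edge meets the box; let go, it springs back level.
- lid_c_top (a point): Centre of the flat top face of box_c's lid, x and y along its sides, z out of it. Lid 76 x 76 mm, its sides in line with the box's. Fully down, this point is 52 mm above the box's underside. The loose lid, pressed in the middle, goes down springily, is flush at about 5 N, and is rigid from there on.
- box_d: Freezer box, loose on the bench, one of four alike: grey-blue plastic, 76 x 76 mm, 52 mm high with lid, about 0.2 kg. Origin: centre of the underside; x, y square to the sides, z up. Three lids are fully down and rigid; the overfull box's lid stands up to 4 mm proud and rocks: 3 to 5 N some 26 mm from its middle tips it about 5 degrees, until that edge meets the box; let go, it springs back level.
- lid_d_top (a point): Centre of the flat top face of box_d's lid, x and y along its sides, z out of it. Lid 76 x 76 mm, its sides in line with the box's. Fully down, this point is 52 mm above the box's underside. The loose lid, pressed in the middle, goes down springily, is flush at about 5 N, and is rigid from there on.
- vial_1: Bystander: small sample vial with an orange cap, 13 mm across, 47 mm tall, standing upright between the boxes. Origin: centre of the underside.
- vial_2: Bystander: small sample vial with an orange cap, 13 mm across, 47 mm tall, standing upright between the boxes. Origin: centre of the underside.
- vial_3: Bystander: small sample vial with an orange cap, 13 mm across, 47 mm tall, standing upright between the boxes. Origin: centre of the underside.
- cap_1: Bystander: loose orange screw cap, 18 mm across, 12 mm high, beyond the boxes. Origin: centre of the underside.
- cap_2: Bystander: loose orange screw cap, 18 mm across, 12 mm high, beyond the boxes. Origin: centre of the underside.
- marker: Bystander: flat marker pen lying near the robot, 130 mm long (along its y), 17 mm wide, 13 mm high. Origin: under its middle.
- rack_orange: Bystander: orange block rack with snap-cap tubes, fixed, beyond the boxes; 100 x 265 mm, 76 mm high with its tubes. Origin: centre of the underside.
- rack_green: Bystander: green open-frame tube rack, fixed, to the left; 250 x 105 mm, 100 mm high with its tubes. Origin: centre of the underside.
- minifuge: Bystander: small round bench centrifuge, fixed, to the right; 156 mm across, 130 mm high. Origin: centre of the underside.
There are look-alikes about, which are no part of the job. What is shaped like the box_b but brown is not meant. Leave any green look-alike of the box_c alone.

How it is judged:
On the way:
1. The rocking lid has been tipped on its box by a finger pressing near its edge (by more than 1.7 degrees) (((angle between the z axis of lid_a_top and the z axis of box_a, either way round above 0.03 rad and contact force between the fingers and lid_a above 0.3 N) or (angle between the z axis of lid_b_top and the z axis of box_b, either way round above 0.03 rad and contact force between the fingers and lid_b above 0.3 N) or (angle between the z axis of lid_c_top and the z axis of box_c, either way round above 0.03 rad and contact force between the fingers and lid_c above 0.3 N) or (angle between the z axis of lid_d_top and the z axis of box_d, either way round above 0.03 rad and contact force between the fingers and lid_d above 0.3 N))), for 0.04 s.
At the end, for the whole second after the job is handed in: All four lids are flush (tops within 1.2 mm of fully down, within 1.1 degrees of parallel to their boxes), with the fingers still pressing on the one that rocked (over 3 N), which would spring up otherwise; the boxes stand flat, at rest, within 30 mm of where they were (z of lid_a_top in the frame of box_a below 0.0532 m and z of lid_b_top in the frame of box_b below 0.0532 m and z of lid_c_top in the frame of box_c below 0.0532 m and z of lid_d_top in the frame of box_d below 0.0532 m and angle between the z axis of lid_a_top and the z axis of box_a, either way round below 0.02 rad and angle between the z axis of lid_b_top and the z axis of box_b, either way round below 0.02 rad and angle between the z axis of lid_c_top and the z axis of box_c, either way round below 0.02 rad and angle between the z axis of lid_d_top and the z axis of box_d, either way round below 0.02 rad and (contact force between the fingers and lid_a above 3 N or contact force between the fingers and lid_b above 3 N or contact force between the fingers and lid_c above 3 N or contact force between the fingers and lid_d above 3 N) and linear speed of each of box_a, box_b, box_c, box_d below 0.02 m/s and angle between each of box_a, box_b, box_c, box_d's own z axis and vertical below 0.03 rad and height (world z) of each of box_a, box_b, box_c, box_d below 0.004 m and distance of each of box_a, box_b, box_c, box_d from where it was at the start of the episode below 0.03 m); the arm keeps its last pose, push and grip.
It fails at once if a box is lifted off the bench (by more than 8 mm) or tipped (more than 9 degrees) (height (world z) of any of box_a, box_b, box_c, box_d above 0.008 m or angle between any of box_a, box_b, box_c, box_d's own z axis and vertical above 0.15 rad).
It fails at once if a box is pushed more than 30 mm from its place (distance of any of box_a, box_b, box_c, box_d from where it was at the start of the episode above 0.03 m).
It fails at once if a vial, cap or the pen is lifted, knocked over or moved more than 20 mm (distance of any of vial_1, vial_2, vial_3, cap_1, cap_2, marker from where it was at the start of the episode above 0.02 m or angle between any of vial_1, vial_2, vial_3's own z axis and vertical above 0.5 rad).
It fails at once if a rack or the centrifuge is knocked (more than 15 N) (contact force between any of the arm, the fingers and rack_orange above 15 N or contact force between any of the arm, the fingers and rack_green above 15 N or contact force between any of the arm, the fingers and minifuge above 15 N).
It also fails if it takes over 64 s, if anything falls off the work surface, if the arm or the gripper's body presses on something with over 40 N, if the wrist force passes 120 N, or if a joint passes its speed limit or range.

## Working session

There is one attempt and no reset: what is moved stays moved. The work goes in short steps, each a Python script; the robot and the scene stay as the last script left them, time stands still between calls to the robot, and variables do not carry over. Pictures are saved under pics/ and viewed, about 8 in all and at most 12, crops included, and the job is handed in when it is done.

```bash
mkdir -p pics
python3 - <<'E'
from bench import manip, effector, viewer
import cv2
for n in ["scene","top"]:
    im=viewer.get_image(n); cv2.imwrite(f"pics/{n}0.png",cv2.resize(im[:,:,::-1],(800,600),interpolation=cv2.INTER_CUBIC)); print(n,viewer.get_calibration(n))
print(manip.current_clock(),manip.current_tcp_rot(),manip.current_tool_pos(),manip.current_force())
E
```

```text
scene {'vfov': 53.229806516771625, 'cx': 285.2015429096534, 'cy': 208.18692165051485, 'eye': array([1.1861517 , 0.37230306, 0.8165455 ]), 'attitude': array([ 0.47029184,  0.79504961, -0.33483472, -0.1860307 ])}
top {'vfov': 50.04002891065926, 'cx': 277.8280243326714, 'cy': 204.84594557175674, 'eye': array([ 0.36828811, -0.01409362,  1.41240365]), 'attitude': array([-0.69802129,  0.71356481, -0.04522722,  0.03931965])}
0.1 [ 8.41897341e-01 -5.39637007e-01 -7.20777256e-04 -4.98281013e-04] [ 0.27113008 -0.59006272  0.22577695] [0.14145683 1.0917876  0.2003688 ]
```

View pics/top0.png

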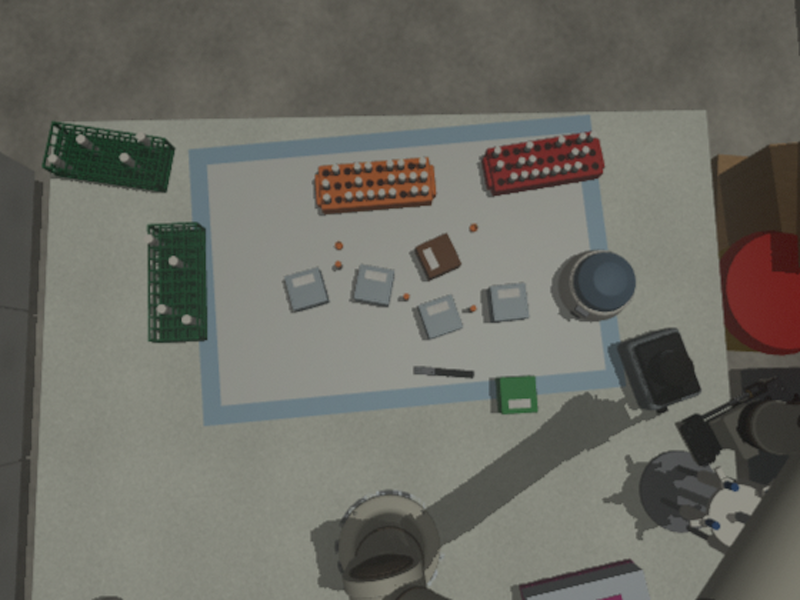

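View pics/scene0.png

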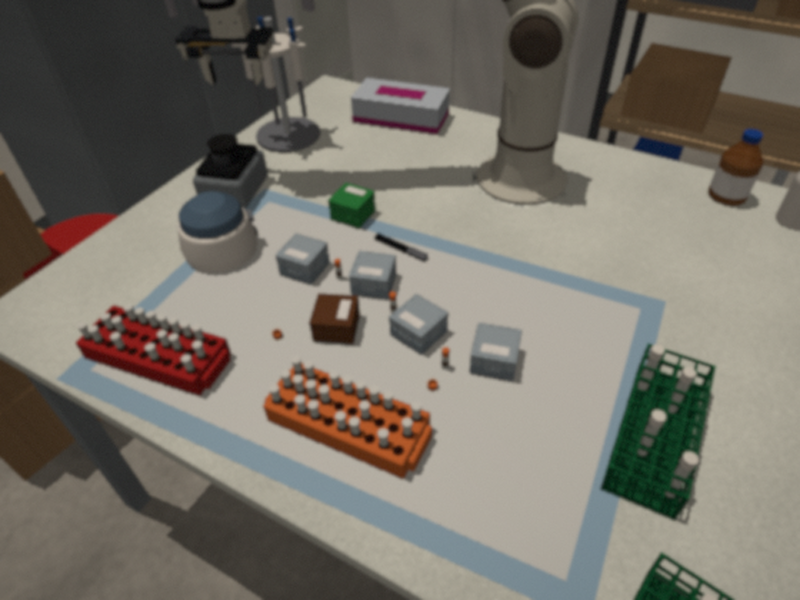

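The top view shows the four grey-blue boxes at about (306,289), (374,285), (440,316) and (508,301). The vials are at (338,265), (406,297) and (472,308). The brown and green boxes are look-alikes, so I leave them alone. I'll take an enlarged crop next to read the lid corners.

```bash
cat > h.py <<'E'
import numpy as np
from scipy.spatial.transform import Rotation as R
def pix2w(c,u,v,z):
    f=210/np.tan(np.radians(c['vfov']/2)); d=R.from_quat(c['attitude']).apply([(u-c['cx'])/f,(v-c['cy'])/f,1]); e=np.array(c['eye'])
    return e+d*(z-e[2])/d[2]
E
python3 - <<'E'
from bench import viewer
import cv2,numpy as np
im=np.mean([viewer.get_image("top") for _ in range(4)],0).astype(np.uint8)
np.save("top.npy",im)
c=im[165:250,190:380]
c=cv2.resize(c,None,fx=4.2,fy=4.2,interpolation=cv2.INTER_CUBIC)
cv2.imwrite("pics/crop.png",c[:,:,::-1])
for u,v in [(214,202),(262,205),(308,225),(355,215),(214,214),(262,210),(240,240)]: print(u,v,im[v,u])
E
```

```text
214 202 [107 115 115]
262 205 [111 118 118]
308 225 [114 121 121]
355 215 [114 121 121]
214 214 [84 89 89]
262 210 [107 114 115]
240 240 [142 142 136]
```

View pics/crop.png

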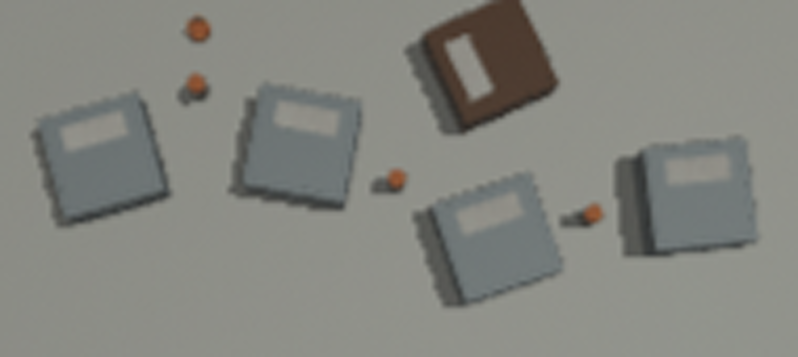

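```bash
cat >> h.py <<'E'
C=[[(38,128),(137,95),(165,188),(66,217)],[(262,86),(362,100),(345,203),(243,190)],[(433,207),(532,175),(562,268),(465,303)],[(642,150),(745,139),(756,240),(655,250)]]
def lids(c):
    out=[]
    for q in C:
        P=np.array([pix2w(c,(x+.5)/4.2-.5+190,(y+.5)/4.2-.5+165,.053)[:2] for x,y in q])
        u=P[0]+P[3]-P[1]-P[2]; w=P[0]+P[1]-P[2]-P[3]   # left (+y), ahead (+x)
        yaw=np.arctan2(w[1],w[0])/2+np.arctan2(-u[0],u[1])/2
        out.append((P.mean(0),yaw,np.linalg.norm(u)/2,np.linalg.norm(w)/2))
    return out
def quat(yaw): return (R.from_euler('z',yaw)*R.from_euler('x',np.pi)).as_quat()  # tool x along world x at yaw 0
E
python3 - <<'E'
from bench import viewer,manip
from h import *
for p,y,a,b in lids(viewer.get_calibration("top")):
    print(p.round(4),np.degrees(y).round(1),a.round(4),b.round(4))
    for k in (0,np.pi):
        q=manip.solve_ik([*p,.12],quat(y+k)); print(None if q is None else np.round(q,2))
E
```

```text
[0.5446 0.1673] 16.5 0.0748 0.0698
[ 0.37  0.67 -0.98  1.83  0.66  1.   -0.59]
[-1.14  0.76  1.13  1.88 -0.81  1.04 -2.52]
[0.5504 0.0212] -9.9 0.074 0.0768
[ 0.59  0.59 -0.89  1.88  0.57  0.94 -0.73]
[ 0.82  0.87 -1.3   1.88  0.92  1.17  2.14]
[ 0.4793 -0.1182] 17.0 0.075 0.0718
[ 0.93  0.5  -0.91  2.02  0.51  0.87  0.03]
[-0.54  0.48  0.91  2.06 -0.51  0.84 -2.18]
[ 0.5077 -0.2652] 4.5 0.0745 0.0735
[ 1.    0.57 -0.74  1.83  0.48  0.92  0.12]
[-0.36  0.77  1.13  1.88 -0.81  1.05 -1.95]
```

```bash
cat >> h.py <<'E'
def press(manip,xy,z0,fmax,zmin,step=.001):
    manip.servo_line([*xy,z0],vel=.05); manip.sleep(.2); b=manip.current_force()[2]; z=z0; log=[]
    while z>zmin:
        z-=step; manip.servo_line([*xy,z],vel=.02); manip.sleep(.05)
        F=manip.current_force()[2]-b; log.append((round(z*1e3,1),round(manip.current_tool_pos()[2]*1e3,2),round(F,1)))
        if F>fmax: break
    return log
E
python3 - <<'E'
from bench import viewer,manip,effector
from h import *
L=lids(viewer.get_calibration("top"))
p0=manip.current_tool_pos(); effector.close(10); manip.servo_line([p0[0],p0[1],.27])
for i,k in ((3,1),(2,1)):
    p,y,_,_=L[i]; e=p+k*.027*np.array([-np.sin(y),np.cos(y)])
    manip.move_pose([*e,.27 if i==3 else .1],quat(y))
    print(i,manip.current_tool_pos().round(4))
    print(press(manip,e,.062,6,.046)); print(manip.current_tool_pos().round(4),manip.current_clock(),manip.current_finger_gap())
    manip.servo_line([*e,.1])
E
```

```text
3 [ 0.5049 -0.2404  0.2697]
[(61.0, np.float64(60.93), np.float64(-0.3)), (60.0, np.float64(59.94), np.float64(0.0)), (59.0, np.float64(58.96), np.float64(-0.6)), (58.0, np.float64(57.96), np.float64(1.2)), (57.0, np.float64(56.97), np.float64(0.1)), (56.0, np.float64(55.98), np.float64(-0.1)), (55.0, np.float64(55.05), np.float64(0.0)), (54.0, np.float64(54.06), np.float64(1.5)), (53.0, np.float64(53.15), np.float64(2.8)), (52.0, np.float64(52.72), np.float64(9.7))]
[ 0.5059 -0.2384  0.0527] 11.2417 0.000514341143732628
2 [ 0.4708 -0.092   0.0993]
[(61.0, np.float64(61.01), np.float64(1.0)), (60.0, np.float64(59.95), np.float64(0.7)), (59.0, np.float64(58.95), np.float64(1.2)), (58.0, np.float64(57.95), np.float64(0.4)), (57.0, np.float64(56.96), np.float64(1.7)), (56.0, np.float64(55.97), np.float64(0.9)), (55.0, np.float64(54.97), np.float64(0.5)), (54.0, np.float64(53.96), np.float64(1.8)), (53.0, np.float64(52.95), np.float64(1.2)), (52.0, np.float64(52.3), np.float64(6.5))]
[ 0.4716 -0.0924  0.0523] 16.4667 0.0006996507016420611
```

Run:
```python
from bench import viewer,manip
from h import *
L=lids(viewer.get_calibration("top"))
for i,k in ((1,-1),(0,-1)):
    p,y,_,_=L[i]; e=p+k*.027*np.array([-np.sin(y),np.cos(y)])
    manip.move_pose([*e,.1],quat(y))
    for r in press(manip,e,.058,6,.046): print(i,*map(float,r))
    print(manip.current_tool_pos().round(4),manip.current_clock())
    manip.servo_line([*e,.1])
```

```text
1 57.0 57.02 -0.9
1 56.0 55.95 -1.8
1 55.0 54.94 -0.5
1 54.0 53.97 -1.9
1 53.0 52.95 -0.8
1 52.0 52.35 4.4
1 51.0 52.26 13.7
[ 0.546  -0.0053  0.0523] 20.8417
0 57.0 56.99 -0.2
0 56.0 55.94 -1.1
0 55.0 54.96 -0.9
0 54.0 53.94 0.5
0 53.0 52.96 -0.1
0 52.0 52.39 4.6
0 51.0 52.26 13.9
[0.5525 0.1415 0.0523] 25.25
```

Box d, the rightmost, felt soft: the force built up from about 55 mm down to 52.7 mm. The other three went rigid abruptly at 52.3 mm. The flat finger may not have tipped the lid far enough, so I'll press box d's edge again with the tool tilted 10° so that only the finger's outer edge touches.

Run:
```python
from bench import viewer,manip
from h import *
import cv2
L=lids(viewer.get_calibration("top"))
p,y,_,_=L[3]; n=np.array([-np.sin(y),np.cos(y)]); w=np.array([np.cos(y),np.sin(y),0])
q=(R.from_rotvec(-np.radians(10)*w)*R.from_quat(quat(y))).as_quat()
e=p+.0196*n
manip.move_pose([*e,.1],q)
manip.servo_line([*e,.064],vel=.08); a=viewer.get_image("scene")
z=.0595; manip.servo_line([*e,z],vel=.05); manip.sleep(.2); b=np.mean([manip.current_force()[2] for _ in range(3)])
while z>.049:
    z-=.0006; manip.servo_line([*e,z],vel=.02); manip.sleep(.04)
    F=manip.current_force()[2]-b; zt=manip.current_tool_pos()[2]; print(round(z*1e3,1),round((zt-z)*1e3,2),round(F,1))
    if F>4.5 and zt-z>.0003: break
manip.sleep(.2); c=viewer.get_image("scene")
s=np.hstack([cv2.resize(i[150:210,180:250],None,fx=5.6,fy=5.6,interpolation=cv2.INTER_CUBIC) for i in (a,c)])
cv2.imwrite("pics/tip.png",s[:,:,::-1]); print(s.shape,manip.current_tool_pos(),manip.current_clock())
```

```text
58.9 0.01 -0.7
58.3 -0.05 -1.5
57.7 -0.01 -0.0
57.1 0.02 -0.3
56.5 0.01 -0.1
55.9 0.02 -0.6
55.3 0.01 0.4
54.7 0.01 -0.1
54.1 0.11 2.0
53.5 0.48 5.2
(336, 784, 3) [ 0.50634306 -0.24567764  0.05398616] 31.4333
```

View pics/tip.png

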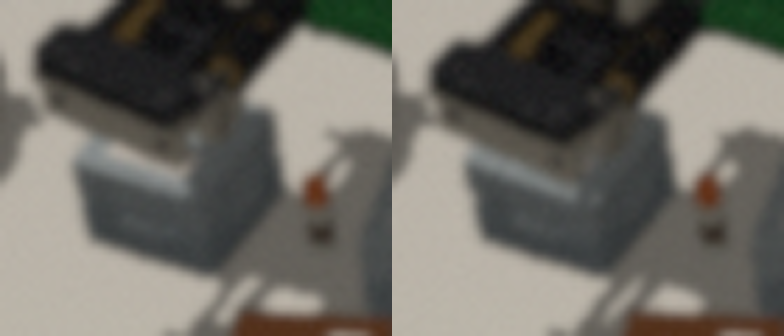

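Comparing the two halves of the picture, the right (+y) top corner of the lid drops from about (272,112) to (273,120). The left corner, near (79,155), and the box base stay put. So box d's lid is the rocker and it tipped. Next I press it in the middle.

Run:
```python
from bench import viewer,manip
from h import *
import cv2
L=lids(viewer.get_calibration("top"))
p,y,_,_=L[3]; t=manip.current_tool_pos()
manip.servo_line([t[0],t[1],.09],vel=.1)
manip.move_pose([*p,.08],quat(y))
a=viewer.get_image("scene")
for r in press(manip,p,.060,14,.048): print(*map(float,r))
manip.sleep(.3); c=viewer.get_image("scene")
print(p,manip.current_tool_pos(),[manip.current_force().round(1) for _ in range(3)],manip.current_wrist_torque().round(2),manip.current_clock())
s=np.hstack([cv2.resize(i[150:210,180:250],None,fx=5.6,fy=5.6,interpolation=cv2.INTER_CUBIC) for i in (a,c)])
cv2.imwrite("pics/mid.png",s[:,:,::-1])
```

```text
59.0 59.06 1.0
58.0 57.94 0.6
57.0 56.94 -0.1
56.0 55.98 0.2
55.0 55.08 1.5
54.0 54.11 3.2
53.0 53.14 4.7
52.0 52.34 6.8
51.0 52.28 15.4
[ 0.50773194 -0.26515124] [ 0.50792649 -0.26522614  0.05230194] [array([-3. ,  0.6, 14.8]), array([-3. ,  0.6, 14.8]), array([-3. ,  0.6, 14.8])] [ 0.28  0.82 -0.01] 36.15
```

View pics/mid.png

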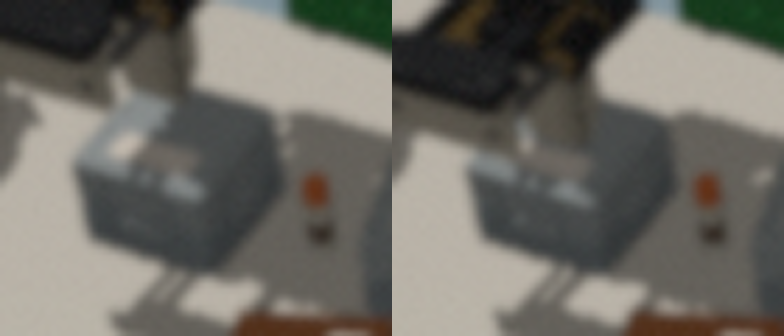

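The left half shows the lid raised. The right half shows it lowered and level under the finger, with the left corner now near (470,165) and the box not moved. The force curve agrees: springy from about 56 to 52.4 mm, then rigid at 52.3 mm with about 15 N.

```bash
python3 -c "
from bench import manip
print(manip.current_force(),manip.current_tool_pos()); manip.hand_in()"
```

```text
[-3.00787601  0.62088788 14.76729252] [ 0.50792649 -0.26522614  0.05230194]
the job is handed in; nothing more can be done
```

I found the rocking lid on the rightmost grey-blue box (at about x 0.508, y -0.265 m). I tipped it, pressed it flush in the middle and handed the job in with the finger still pressing at about 15 N.

- **Finding it:** I pressed all four lids near an edge. Three went rigid abruptly at 52.3 mm, and only this one gave way, from about 55 mm.
- **Tipping it:** The first press on that lid used the flat fingertip and may not have tipped it far enough, so I pressed its edge again with the tool tilted 10°. The picture showed the pressed edge drop while the far corner stayed put. The force readings from that second press were ambiguous: they showed little springiness before it went rigid. I judged the tip from the picture and did not measure its angle.
- **Holding it down:** The middle press was springy from about 56 to 52.4 mm, then rigid at 52.3 mm, the same height as the closed lids.
- **Surroundings:** The final picture shows the pressed box and the vial beside it in place. I did not take another overall picture to check the other boxes and bystanders.

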